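# Put a rejected wafer into the hold box through its one-way flap

### The arm

A 6-joint arm with a two-finger parallel gripper is mounted at the origin on the work surface. World frame = base frame: x ahead of the robot, y to its left, z up, the work surface at z = 0. Lengths are in mm, angles in degrees, forces in N, time in s.
With the tool pointing down it reaches from about 300 to 850 mm from the base axis. Payload 4.2 kg.
Tool frame: the origin (TCP) lies midway between the tips of the shut fingers; the grasp point (between the pads) lies 19 mm behind it (env.grip_depth is the distance from the TCP to the grasp point, in mm); z points along the fingers, y is the line along which they close (so a half turn about z gives the same grasp; the last joint's range is limited). The gripper opens to 91 mm and grips with 3 to 60 N. Pads are 32 mm wide; open, the fingers measure 118 mm over their backs; the gripper's body (76 mm by 178 mm) begins 60 mm behind the grasp point.
Start: joints at [-76.776, 18.312, 89.639, -0, 72.044, -1.146], TCP at [142.705, -557.026, 213.976] pointing down, gripper open.
Joint ranges: [-177.97, 177.97], [-48.28, 115.42], [12.27, 149.76], [-77.06, 257.06], [2.81, 150.46], [-146.56, 146.56]. Speed limits (degrees/s): [147.25, 147.25, 180, 180, 180, 180].

### API

Orientations are given as [roll, pitch, yaw] about the fixed x, y, z axes, in that order (R = Rz(yaw) Ry(pitch) Rx(roll)).
In Python, from workcell import env, eyes gives the robot as it stands.
- The arm moves only by the tool send_rows, never from a script. Its argument "motion" is a list of rows, each a list of 7 numbers: the shift along the world's x, y, z normalised to -1 to 1, where 1 is 0.5 m, then the turn, a rotation vector about the world's x, y, z normalised to -1 to 1, where 1 is 60 degrees, then the opening, from -1 (shut) to 1 (fully open). A call has 1 to 20 rows; each row is the pose to reach, as a shift and turn from the pose commanded when the call began; what a row does not reach only later rows make up. A row lasts 1/8 s, in which the tool goes at most 62.5 mm and 10.7 degrees, less where a joint would pass 70% of its speed; a pose out of reach is approached as far as the arm can. A call with a number of a shift or a turn outside -1 to 1 is refused whole. A call with a gripper value outside its range is refused whole. The fingers move at their own pace and stop on an object; "squeeze" is the grip in N (left out, the last holds). Time passes only in rows, so rows that repeat a pose let the fingers close. It gives the time, the measured TCP pose, the force, the opening and the grip force at its end, in the units of the state.
- env.state(): the state, without advancing time (a new reading comes with each control period).
- eyes.grab_frame(name): name is "scene" or "top" or "wrist"; returns a dict with "pixels" (384x512x3 uint8, red, green, blue), "depth" (384x512 float32, mm along the optical axis (not along the pixel's ray), 0 where there is no reading), "fx", "fy", "cx", "cy" (pixels), "distortion" ([k1, k2, p1, p2, k3] as OpenCV has them; the pictures are not rectified), "R" (3x3) and "t" (3): a world point X has camera coordinates R X + t; the wrist camera has in their place "T_tool_cam" (4x4, takes a point from camera to tool coordinates, whose origin is the TCP and whose axes are the flange's). Camera axes: x right, y down, z forward; pixel columns grow to the right and rows downward; lengths in mm; the calibration is good to about 2 mm. A picture is of the moment at which its call begins: read the wrist's pose just before it.
- env.job_done(): hands the job in; it is judged then, once.
The state is a dict: "time_s": time; "qpos": joint angles; "qvel": joint speeds; "effort": joint torques, N m; "ee_pos": TCP position; "ee_rot": TCP orientation; "force": force on the tool from outside, world axes, zero at the start; "torque": the same for the moment, N m; "gripper_width": finger opening in mm; "gripper_force": force on a finger pad.
Only numpy, scipy, OpenCV 4.12 (cv2) and the standard library are available. Lean on these libraries where they do the work, as an engineer would, in place of code of your own. Each camera call takes 0.05 s, during which the arm holds its last target. There are 200 camera calls.

### The job

This wafer has failed inspection: with your fingertips push its carrier (the larger flat round box lying on the bench) across the bench and in through the hanging flap of the clear-walled hold box, until it is far enough in that nothing keeps the flap open, then draw your fingers back out so that the flap swings fully shut behind it. Slide it gently and under control, flat on the bench all the way, without picking it up, flicking it or tipping it, and leave all the other things on the bench where they are.

Things in the scene. Friction and masses are not known exactly. Their poses are not given: they have to be found in the camera images.
- carrier: the wafer carrier to put away: a closed round flat box of white plastic, 116 mm in diameter, 22 mm high, upright side, see-through lid with the dark wafer under it, about 0.11 kg, loose on the bench. Origin: centre of its underside; z up. It may start in either of two places, the square chip tray being in the other.
- hold_box: the hold box, fixed: 300 mm deep, 294 wide, 209 high, aluminium frame, clear sides and roof, no bottom or sill (its floor is the bench). Doorway 238 mm wide, 185 high under a 24 mm lintel, frame from x = -13 to 10 mm, closed by the flap. Origin: middle of the doorway, on the bench, in the hanging flap's plane; x points level straight into the box, y left as you look in. Inner back at x = 298 mm.
- flap (a joint): angle of the frosted flap, rad: 0 hanging shut, growing to 1.35 as its lower edge swings into the box; it cannot swing out. 246 mm wide, 3 to 5 thick, 0.15 kg, level hinge at x = 0, 178 mm up; swings freely, falls shut by its weight. The carrier can push it open; it then rests on the carrier's lid until the carrier's centre is past x = 110 mm in the box's frame, or on fingers following it.
- flap_edge (a point): the middle of the flap's lower edge (14 mm above the bench when shut, 164 mm from the hinge).
- chip_tray: black square chip tray, 80 x 80 x 12 mm, loose; stays. Origin: centre of its underside.
- coin_box: small round white box, 62 mm in diameter, 14 mm high, loose; stays. Origin: centre of its underside.
- label_roll: roll of blank labels standing on its end, 80 mm in diameter, 50 mm high, loose; stays. Origin: centre of its underside. Beyond it at the far left is a fixed pile of wafer frames, 200 mm across, 40 mm high.
- marker: marker pen lying down, 135 mm long, 12 mm thick, blue cap, loose; stays. Origin: underside, about 12 mm from the middle of its length; x along it towards the cap.
- tweezers: steel tweezers lying down, 125 mm long, 9 mm high, loose; stays. Origin: underside, middle of their length; x along them towards the tips. The fixed keyboard (440 x 135 mm, 21 mm high) lies just to their left.
Things that resemble listed ones, but are neither listed nor needed, are in the scene too. Leave any green or pink look-alike of the carrier alone.

How it is judged (in metres and radians):
On the way:
1. the carrier stands in the doorway and has pushed the flap open inwards (value of joint flap above 0.15 rad and x of carrier in the frame of hold_box between -0.055 and 0.1 m and height (world z) of carrier below 0.006 m).
At the end, for the whole second after the job is handed in: the carrier lies flat (within 0.05 rad and 4 mm) and at rest on the bench inside the hold box, wholly behind the flap, and the flap hangs shut (less than 0.04 rad) (value of joint flap below 0.04 rad and x of carrier in the frame of hold_box between 0.06 and 0.26 m and y of carrier in the frame of hold_box between -0.09 and 0.09 m and height (world z) of carrier below 0.004 m and angle between carrier's own z axis and vertical below 0.05 rad and linear speed of carrier below 0.02 m/s); the robot touches nothing.
It fails at once if the carrier is lifted more than 10 mm off the bench or tipped more than 0.2 rad (height (world z) of carrier above 0.01 m or angle between carrier's own z axis and vertical above 0.2 rad).
It fails at once if the carrier is flicked or thrown (faster than 0.5 m/s) (linear speed of carrier above 0.5 m/s).
It fails at once if the carrier is pressed or struck hard by the robot (more than 30 N) (contact force between any of the fingers, the arm and carrier above 30 N).
It fails at once if another thing on the bench is disturbed (moved more than 20 mm) (distance of any of chip_tray, coin_box, label_roll, marker, tweezers from where it was at the start of the episode above 0.02 m).
It also fails if it takes over 59 s, if anything falls off the work surface, if the arm or the gripper's body presses on something with over 40 N, if the wrist force passes 120 N, or if a joint passes its speed limit or range.

## Working session

There is one attempt and no reset: what is moved stays moved. The work goes in short steps, Python scripts to look and compute and a tool call to move; the robot and the scene stay as the last step left them, time stands still between calls to the robot, and variables do not carry over. Pictures are saved under pics/ and viewed, at most 10 in all, crops included, and the job is handed in when it is done.

Besides the shell and the picture viewer there is one more tool, called after "Request:" as name([rows], argument=value, ...), one row to a line, values as JSON. send_rows: Moves the arm, as the interface text tells. Its arguments: {"type":"object","properties":{"motion":{"type":"array"},"squeeze":{"type":"number"}},"required":["motion"]}

```bash
mkdir -p pics; cat > h.py <<'E'
import numpy as np, cv2
from workcell import env, eyes
def grab(n):
    f=eyes.grab_frame(n)
    f['K']=np.array([[f['fx'],0,f['cx']],[0,f['fy'],f['cy']],[0,0,1.]]); f['d']=np.array(f['distortion'],float)
    return f
def save(f,p): cv2.imwrite(p,cv2.cvtColor(f['pixels'],cv2.COLOR_RGB2BGR))
def ray(f,uv,z):
    "pixels -> world points on plane z (fixed cameras)"
    n=cv2.undistortPoints(np.array(uv,float).reshape(-1,1,2),f['K'],f['d']).reshape(-1,2)
    R=np.array(f['R']);t=np.array(f['t']);c=-R.T@t
    d=np.c_[n,np.ones(len(n))]@R
    return c+d*((z-c[2])/d[:,2])[:,None]
def proj(f,X):
    R=np.array(f['R']);t=np.array(f['t'],float)
    return cv2.projectPoints(np.array(X,float).reshape(-1,1,3),cv2.Rodrigues(R)[0],t,f['K'],f['d'])[0].reshape(-1,2)
E
python3 - <<'E'
from h import *
for n in('top','scene'):
    f=grab(n);save(f,f'pics/{n}0.png');np.savez(f'{n}0.npz',**f)
    print(-np.array(f['R']).T@f['t'])
E
```

```text
[ 466.85466678  211.21925429 1422.44543131]
[1048.41082825  899.92892068  939.25316747]
```

View pics/top0.png

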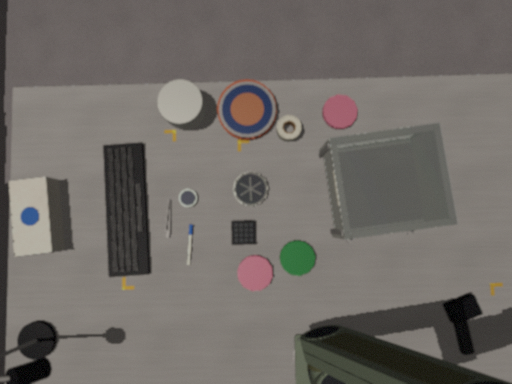

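View pics/scene0.png

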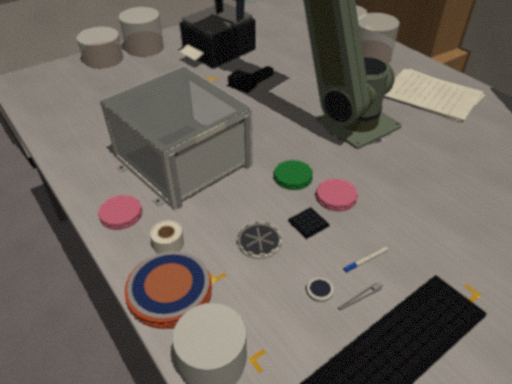

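The top view shows the carrier at about (250,189), with the chip tray just below it at (243,232). The box's doorway faces left, with posts near (330,145) and (345,235). I'll zoom in on the box and work out world coordinates.

```bash
python3 - <<'E'
from h import *
f=dict(np.load('top0.npz'));
im=cv2.cvtColor(f['pixels'],cv2.COLOR_RGB2BGR)[80:280,225:475]
cv2.imwrite('pics/crop1.png',cv2.convertScaleAbs(cv2.resize(im,(750,600),interpolation=cv2.INTER_CUBIC),alpha=1.4))
for n,uv,z in [('carrier',(251,188.5),22),('tray',(243.5,232.5),12),('coin',(188,198),14),('roll',(290,127),50),('pink',(255,273),20),('green',(298,258),20),('pink2',(340,112),20)]:
    print(n,ray(f,[uv],z)[0].round(0))
print(ray(f,[(190,228),(190,263)],8).round(),ray(f,[(169,200),(168,236)],8).round())
E
```

```text
carrier [578. 233.  22.]
tray [434. 261.  12.]
coin [551. 443.  14.]
roll [774. 101.  50.]
pink [302. 225.  20.]
green [348.  85.  20.]
pink2 [827. -69.  20.]
[[452. 438.   8.]
 [337. 439.   8.]] [[546. 507.   8.]
 [427. 511.   8.]]
```

View pics/crop1.png

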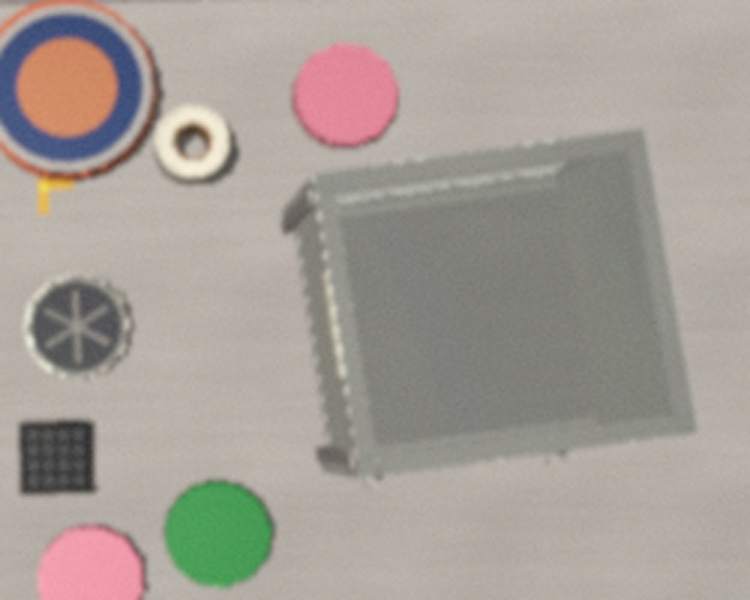

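The enlarged crop gives the roof corners as (313,178), (643,130), (695,432) and (355,475). The front post feet are near (285,232) and (320,465). I'll fit the box pose to these.

```bash
python3 - <<'E'
from h import *
from scipy.optimize import least_squares
f=dict(np.load('top0.npz'))
c=np.array([(313,178),(643,130),(695,432),(355,475),(285,232),(318,468)],float); uv=c/3+[225,80]-1/3
W=ray(f,uv,209)[:4]; F=ray(f,uv,0)[4:]; print(W.round(),F.round())
M=np.array([(-13,147,209),(300,147,209),(300,-147,209),(-13,-147,209),(-13,147,0),(-13,-147,0)],float)
def T(p,M):
    a=p[2];R=np.array([[np.cos(a),-np.sin(a)],[np.sin(a),np.cos(a)]]);return np.c_[M[:,:2]@R.T+p[:2],M[:,2]]
s=least_squares(lambda p:(proj(f,T(p,M))-uv).ravel(),[580,50,-1.5],x_scale=[100,100,1])
p=s.x;print(p[:2],np.degrees(p[2]));print((proj(f,T(p,M))-uv).round(1))
a=p[2];R=np.array([[np.cos(a),-np.sin(a)],[np.sin(a),np.cos(a)]])
print('carrier in box',R.T@(np.array([578,233])-p[:2]), 'R',R)
for n,q in dict(tray=(434,261),roll=(774,101),green=(348,85)).items(): print(n,(R.T@(np.array(q)-p[:2])).round())
# check in scene
g=dict(np.load('scene0.npz'));im=cv2.cvtColor(g['pixels'],cv2.COLOR_RGB2BGR)
for q in proj(g,T(p,M)): cv2.circle(im,tuple(int(v) for v in q.round()),3,(0,0,255),1)
th=np.linspace(0,6.28,40)
for q in proj(g,np.c_[578+58*np.cos(th),233+58*np.sin(th),0*th+22]): im[int(q[1]),int(q[0])]=(0,0,255)
cv2.imwrite('pics/chk.png',cv2.resize(im[60:300,80:340],(780,600) if 0 else (650,600)))
E
```

```text
[[ 701.    3.  209.]
 [ 739. -311.  209.]
 [ 452. -343.  209.]
 [ 418.  -26.  209.]] [[681.   1.   0.]
 [418. -27.   0.]]
[558.10918022 -26.55726438] -83.3194564762747
[[-0.2 -0.7]
 [-1.3  0.1]
 [-0.4  1.7]
 [ 1.7  2.5]
 [-1.1 -6.5]
 [ 1.3  2.1]]
carrier in box [-255.4809573    49.95096253] R [[ 0.11633347  0.99321021]
 [-0.99321021  0.11633347]]
tray [-300.  -90.]
roll [-102.  229.]
green [-135. -196.]
```

View pics/chk.png

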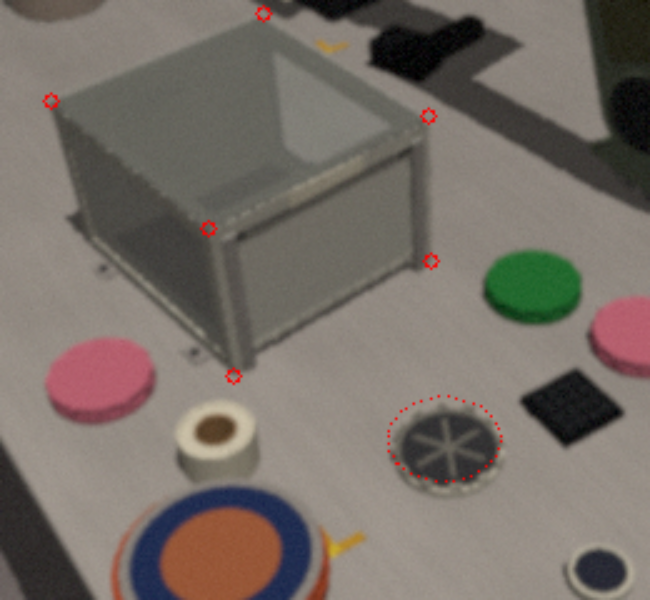

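The model overlay lies within a few pixels of the box. The carrier outline sits about 5 px too far up-left in the scene view, so I'll refine using both views and depth.

```bash
python3 - <<'E'
from h import *
from scipy.optimize import least_squares
f=dict(np.load('top0.npz'));g=dict(np.load('scene0.npz'))
c=np.array([(313,178),(643,130),(695,432),(355,475),(318,468)],float); uv=c/3+[225,80]-1/3
d=np.array([(211,233),(55,103),(263,16),(427,125),(243,371),(421,269)],float); vw=d/2.5+[80,60]-.3
FL,BL,BR,FR=(-13,147,209),(300,147,209),(300,-147,209),(-13,-147,209)
M=np.array([FL,BL,BR,FR,(-13,-147,0)],float);N=np.array([FL,BL,BR,FR,(-13,147,0),(-13,-147,0)],float)
def T(p,M):
    a=p[2];R=np.array([[np.cos(a),-np.sin(a)],[np.sin(a),np.cos(a)]]);return np.c_[M[:,:2]@R.T+p[:2],M[:,2]]
def fit(u,v):
    return least_squares(lambda p:np.r_[(u*(proj(f,T(p,M))-uv)).ravel(),(v*(proj(g,T(p,N))-vw)).ravel()],[580,0,-1.45],x_scale=[100,100,1],loss='soft_l1')
for u,v in((1,0),(0,1),(1,1)):
    s=fit(u,v).x;print(s[:2].round(1),np.degrees(s[2]).round(2))
print((proj(f,T(s,M))-uv).round(1).tolist(),(proj(g,T(s,N))-vw).round(1).tolist())
print('carrier scene',ray(g,[(447/2.5+80,443/2.5+60)],22), 'tray scene',ray(g,[(572/2.5+80,408/2.5+60)],12))
for n,k,(u,v,r) in(('top',f,(251,189,14)),('scene',g,(258,238,14))):
    D=k['depth'];yy,xx=np.mgrid[v-40:v+40,u-40:u+40];z=D[v-40:v+40,u-40:u+40].ravel().astype(float)
    nn=cv2.undistortPoints(np.c_[xx.ravel(),yy.ravel()].astype(float).reshape(-1,1,2),k['K'],k['d']).reshape(-1,2)
    P=(np.c_[nn*z[:,None],z]-k['t'])@k['R']
    m=(z>0)&(P[:,2]>14)&(P[:,2]<32)&(np.hypot(P[:,0]-578,P[:,1]-233)<75)
    b=np.median(P[(z>0)&(P[:,2]<14),2]);Q=P[m];print(n,'bench z',b,m.sum(),Q.mean(0).round(1),Q.min(0).round(),Q.max(0).round())
E
```

```text
[563.9 -26.2] -84.11
[559.5 -18.1] -83.21
[561.6 -23.9] -83.72
[[-0.8, -1.9], [-1.9, -0.5], [-1.7, 1.3], [0.4, 1.3], [0.1, 1.1]] [[-2.5, -1.4], [-2.4, -0.9], [-0.2, -0.6], [0.5, -2.7], [-4.3, 2.7], [3.9, -2.1]]
carrier scene [[579.60988341 240.18365563  22.        ]] tray scene [[437.43834406 270.33071783  12.        ]]
top bench z 0.49252875938012397 928 [577.2 235.8  22.3] [520. 180.  14.] [633. 292.  31.]
scene bench z -0.1855898797766563 1210 [578.5 239.7  21.3] [517. 179.  14.] [635. 296.  28.]
```

```bash
python3 - <<'E'
from h import *
from scipy.spatial.transform import Rotation as Ro
s=env.state();print(s['ee_rot'],s['time_s'],s['gripper_width']);R=Ro.from_euler('xyz',s['ee_rot'],degrees=True)
print(R.as_matrix().round(2))
print(np.array(grab('wrist')['T_tool_cam']).round(2)); print([a for a in dir(env) if a[0]!='_'])
E
```

```text
[-1.79908495e+02 -2.76049199e-04  1.43686132e+01] 0.1 91.25234631748941
[[ 0.97  0.25 -0.  ]
 [ 0.25 -0.97  0.  ]
 [ 0.   -0.   -1.  ]]
[[  -0.     -0.96   -0.27   76.05]
 [   1.     -0.     -0.     -1.38]
 [   0.     -0.27    0.96 -170.03]
 [   0.      0.      0.      1.  ]]
['Unreachable', 'grip_depth', 'job_done', 'state']
```

Request:
send_rows([
  [0,0,0.12,0,0,0.07,0.1],
  [0,0,0.24,0,0,0.14,0.1],
  [0.05,0.04,0.37,0,0,0.21,0.1],
  [0.12,0.1,0.37,0,0,0.28,0.1],
  [0.2,0.17,0.37,0,0,0.35,0.1],
  [0.28,0.24,0.37,0,0,0.42,0.1],
  [0.36,0.31,0.37,0,0,0.49,0.1],
  [0.44,0.38,0.37,0,0,0.56,0.1],
  [0.52,0.46,0.37,0,0,0.63,0.1],
  [0.6,0.54,0.37,0,0,0.7,0.1],
  [0.68,0.62,0.37,0,0,0.77,0.1],
  [0.74,0.7,0.37,0,0,0.83,0.1],
  [0.75,0.72,0.37,0,0,0.83,0.1],
  [0.75,0.72,0.37,0,0,0.83,0.1],
])

```text
time_s: 1.9
ee_pos: [517.6, -196.8, 398.7]
ee_rot: [-180.0, 0.0, 64.2]
force: [-0.7, 0.3, -0.3]
gripper_width: 50.2
gripper_force: 0.0
```

Request:
send_rows([
  [0.01,0.06,0,0,0,0.04,0.1],
  [0.02,0.14,0,0,0,0.08,0.1],
  [0.03,0.22,0,0,0,0.12,0.1],
  [0.04,0.31,0,0,0,0.16,0.1],
  [0.05,0.4,0,0,0,0.2,0.1],
  [0.06,0.49,0,0,0,0.24,0.1],
  [0.07,0.58,0,0,0,0.28,0.1],
  [0.08,0.67,0,0,0,0.32,0.1],
  [0.09,0.76,0,0,0,0.36,0.1],
  [0.1,0.84,0,0,0,0.4,0.1],
  [0.11,0.92,0,0,0,0.43,0.1],
  [0.12,0.98,0,0,0,0.43,0.1],
  [0.12,0.98,0,0,0,0.43,0.1],
  [0.12,0.98,0,0,0,0.43,0.1],
])

```text
time_s: 3.65
ee_pos: [578.1, 291.1, 399.1]
ee_rot: [180.0, 0.1, 89.8]
force: [-0.3, -0.5, 0.0]
gripper_width: 49.9
gripper_force: 0.0
```

Request:
send_rows([
  [0,0.01,-0.03,-0.09,0,0,0.1],
  [0,0.02,-0.07,-0.18,0,0,0.1],
  [0,0.03,-0.11,-0.27,0,0,0.1],
  [0,0.04,-0.15,-0.36,0,0,0.1],
  [0,0.05,-0.19,-0.45,0,0,0.1],
  [0,0.06,-0.23,-0.54,0,0,0.1],
  [0,0.07,-0.27,-0.63,0,0,0.1],
  [0,0.08,-0.31,-0.72,0,0,0.1],
  [0,0.09,-0.35,-0.81,0,0,0.1],
  [0,0.09,-0.39,-0.9,0,0,0.1],
  [0,0.09,-0.4,-0.92,0,0,0.1],
  [0,0.09,-0.4,-0.92,0,0,0.1],
])

```text
time_s: 5.15
ee_pos: [578.2, 337.0, 199.5]
ee_rot: [179.9, 55.2, 89.8]
force: [-0.0, -0.4, 0.6]
gripper_width: 50.3
gripper_force: 0.0
```

```bash
python3 - <<'E'
from h import *
s=env.state();print(s['ee_pos'],s['ee_rot'],np.round(s['qpos'],1))
f=grab('scene');w=grab('wrist')
cv2.imwrite('pics/both1.png',cv2.cvtColor(np.hstack([cv2.resize(f['pixels'],(400,300)),cv2.resize(w['pixels'],(400,300))]),cv2.COLOR_RGB2BGR))
E
```

```text
[578.18207834 337.00971759 199.45615288] [179.93219394  55.17595515  89.84809384] [ 45.9  49.1  56.4 -38.9 114.5  42.6]
```

View pics/both1.png

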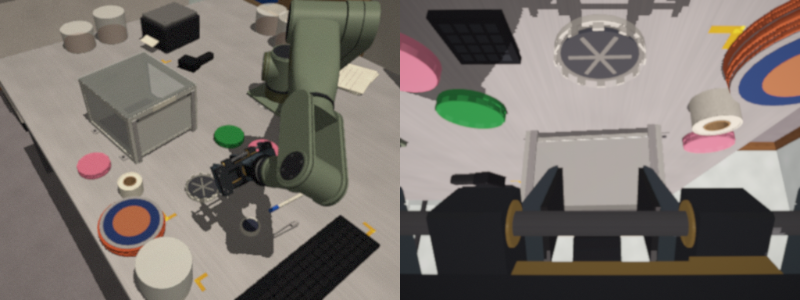

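The wrist view shows the carrier centred at about (600,52), with the doorway straight ahead. The arm and gripper are clear of everything, so I'll go down behind the carrier.

Request:
send_rows([
  [0,0,-0.05,0,0,0,0.1],
  [0,0,-0.11,0,0,0,0.1],
  [0,0,-0.17,0,0,0,0.1],
  [0,0,-0.23,0,0,0,0.1],
  [0,0,-0.28,0,0,0,0.1],
  [0,0,-0.31,0,0,0,0.1],
  [0,0,-0.335,0,0,0,0.1],
  [0,0,-0.35,0,0,0,0.1],
  [0,0,-0.354,0,0,0,0.1],
  [0,0,-0.354,0,0,0,0.1],
])

```text
time_s: 6.5
ee_pos: [577.9, 338.2, 22.4]
ee_rot: [179.9, 55.2, 89.9]
force: [-0.4, -0.2, 0.4]
gripper_width: 50.1
gripper_force: 0.0
```

```bash
python3 - <<'E'
from h import *
s=env.state();print(s['ee_pos'],s['ee_rot'],np.round(s['qpos'],1))
f=grab('scene');w=grab('wrist')
cv2.imwrite('pics/both2.png',cv2.cvtColor(np.hstack([cv2.resize(f['pixels'][130:340,150:430],(400,300)),cv2.resize(w['pixels'],(400,300))]),cv2.COLOR_RGB2BGR))
E
```

```text
[577.88611849 338.15320093  22.43241484] [179.87954016  55.16981852  89.88879717] [ 45.9  57.9  63.8 -35.7 101.6  52.9]
```

View pics/both2.png

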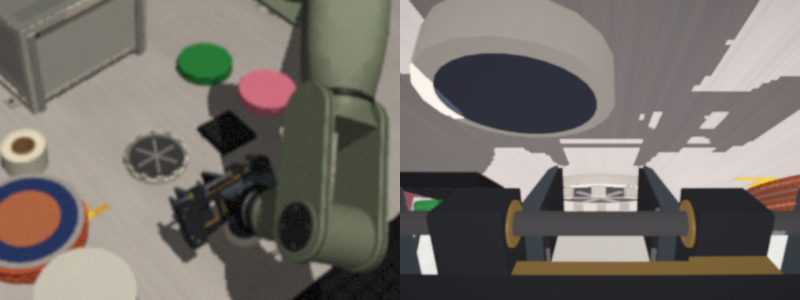

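Request:
send_rows([
  [0,-0.02,0,0,0,0,0.1],
  [0,-0.04,0,0,0,0,0.1],
  [0,-0.06,0,0,0,0,0.1],
  [0,-0.07,0,0,0,0,0.1],
  [0,-0.08,0,0,0,0,0.1],
  [0,-0.088,0,0,0,0,0.1],
  [0,-0.096,0,0,0,0,0.1],
  [0,-0.104,0,0,0,0,0.1],
  [0,-0.112,0,0,0,0,0.1],
  [0,-0.12,0,0,0,0,0.1],
  [0,-0.13,0,0,0,0,0.1],
  [0,-0.14,0,0,0,0,0.1],
  [0,-0.15,0,0,0,0,0.1],
  [0,-0.16,0,0,0,0,0.1],
  [-0.001,-0.17,0,0,0,0,0.1],
  [-0.001,-0.18,0,0,0,0,0.1],
  [-0.002,-0.19,0,0,0,0,0.1],
  [-0.002,-0.2,0,0,0,0,0.1],
])

```text
time_s: 8.85
ee_pos: [576.7, 237.7, 22.0]
ee_rot: [179.9, 55.2, 89.9]
force: [0.8, 0.6, -0.2]
gripper_width: 50.6
gripper_force: 0.3
```

```bash
cat > look.py <<'E'
from h import *
import sys
s=env.state();print(np.round(s['ee_pos'],1),np.round(s['qpos'],1),np.round(s['force'],1))
for n,(u0,v0) in(('top',0),('scene',0)) and [('top',(0,0)),('scene',(0,0))]:
    k=grab(n);D=k['depth'].astype(float);yy,xx=np.mgrid[:384,:512]
    nn=cv2.undistortPoints(np.c_[xx.ravel(),yy.ravel()].astype(float).reshape(-1,1,2),k['K'],k['d']).reshape(-1,2);z=D.ravel()
    P=(np.c_[nn*z[:,None],z]-k['t'])@k['R']
    ty=s['ee_pos'][1]
    m=(z>0)&(P[:,2]>13)&(P[:,2]<30)&(abs(P[:,0]-s['ee_pos'][0])<75)&(P[:,1]<ty-6)&(P[:,1]>ty-130)
    Q=P[m];print(n,m.sum(),np.percentile(Q,[2,98],axis=0).round().tolist() if len(Q) else '')
    if n=='scene': a=k
w=grab('wrist')
cv2.imwrite(sys.argv[1],cv2.cvtColor(np.hstack([cv2.resize(a['pixels'][60:300,80:400],(400,300)),cv2.resize(w['pixels'],(400,300))]),cv2.COLOR_RGB2BGR))
E
python3 look.py pics/both3.png
```

```text
[576.7 237.7  22. ] [ 40.8  52.4  77.6 -38.5  92.5  54.6] [ 0.8  0.6 -0.2]
top 862 [[525.0, 137.0, 16.0], [628.0, 229.0, 28.0]]
scene 965 [[525.0, 136.0, 17.0], [628.0, 225.0, 25.0]]
```

View pics/both3.png

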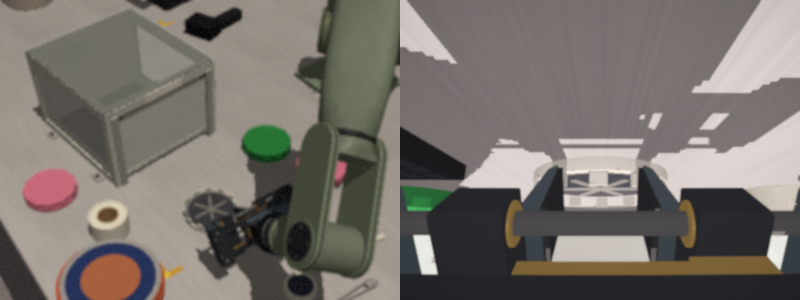

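The carrier is cradled squarely between the fingers, with its centre at about (577,191), and slides flat. I'll carry on pushing.

Request:
send_rows([
  [0,-0.01,0,0,0,0,0.1],
  [-0.001,-0.024,0,0,0,0,0.1],
  [-0.002,-0.04,0,0,0,0,0.1],
  [-0.003,-0.056,0,0,0,0,0.1],
  [-0.004,-0.072,0,0,0,0,0.1],
  [-0.005,-0.088,0,0,0,0,0.1],
  [-0.006,-0.104,0,0,0,0,0.1],
  [-0.007,-0.12,0,0,0,0,0.1],
  [-0.008,-0.136,0,0,0,0,0.1],
  [-0.009,-0.152,0,0,0,0,0.1],
  [-0.01,-0.168,0,0,0,0,0.1],
  [-0.011,-0.184,0,0,0,0,0.1],
  [-0.012,-0.2,0,0,0,0,0.1],
  [-0.013,-0.216,0,0,0,0,0.1],
  [-0.014,-0.232,0,0,0,0,0.1],
  [-0.015,-0.246,0,0,0,0,0.1],
  [-0.016,-0.258,0,0,0,0,0.1],
  [-0.017,-0.27,0,0,0,0,0.1],
  [-0.018,-0.282,0,0,0,0,0.1],
  [-0.018,-0.29,0,0,0,0,0.1],
])

```text
time_s: 11.5
ee_pos: [567.6, 92.6, 22.0]
ee_rot: [180.0, 55.2, 90.0]
force: [-0.0, 0.1, 0.6]
gripper_width: 50.3
gripper_force: 0.3
```

```bash
python3 look.py pics/both4.png
```

```text
[567.6  92.6  22. ] [ 32.   46.3  93.7 -44.8  80.9  56.5] [-0.   0.1  0.6]
top 923 [[516.0, -23.0, 16.0], [619.0, 83.0, 29.0]]
scene 891 [[508.0, -27.0, 15.0], [628.0, 72.0, 28.0]]
```

View pics/both4.png

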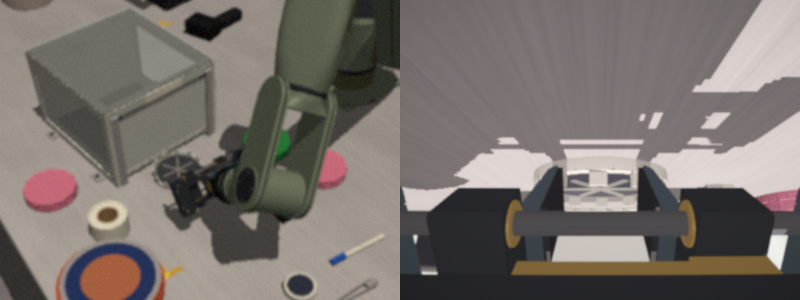

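The carrier is just in front of the doorway, centred and flat. Next I'll push the flap open slowly.

Request:
send_rows([
  [0,-0.01,0,0,0,0,0.1],
  [-0.001,-0.022,0,0,0,0,0.1],
  [-0.001,-0.034,0,0,0,0,0.1],
  [-0.002,-0.046,0,0,0,0,0.1],
  [-0.003,-0.058,0,0,0,0,0.1],
  [-0.003,-0.07,0,0,0,0,0.1],
  [-0.004,-0.082,0,0,0,0,0.1],
  [-0.005,-0.094,0,0,0,0,0.1],
  [-0.006,-0.106,0,0,0,0,0.1],
  [-0.006,-0.118,0,0,0,0,0.1],
  [-0.007,-0.13,0,0,0,0,0.1],
  [-0.008,-0.142,0,0,0,0,0.1],
  [-0.009,-0.154,0,0,0,0,0.1],
  [-0.009,-0.166,0,0,0,0,0.1],
  [-0.01,-0.178,0,0,0,0,0.1],
  [-0.011,-0.19,0,0,0,0,0.1],
  [-0.012,-0.202,0,0,0,0,0.1],
  [-0.012,-0.214,0,0,0,0,0.1],
  [-0.013,-0.226,0,0,0,0,0.1],
  [-0.014,-0.236,0,0,0,0,0.1],
])

```text
time_s: 14.15
ee_pos: [560.7, -25.4, 22.0]
ee_rot: [180.0, 55.2, 89.9]
force: [-0.2, 1.3, -0.6]
gripper_width: 50.0
gripper_force: 0.4
```

```bash
python3 look.py pics/both5.png
```

```text
[560.7 -25.4  22. ] [ 23.   42.9 103.3 -52.3  72.8  57.6] [-0.2  1.3 -0.6]
top 79 [[514.0, -46.0, 16.0], [597.0, -32.0, 26.0]]
scene 233 [[498.0, -81.0, 15.0], [628.0, -42.0, 29.0]]
```

View pics/both5.png

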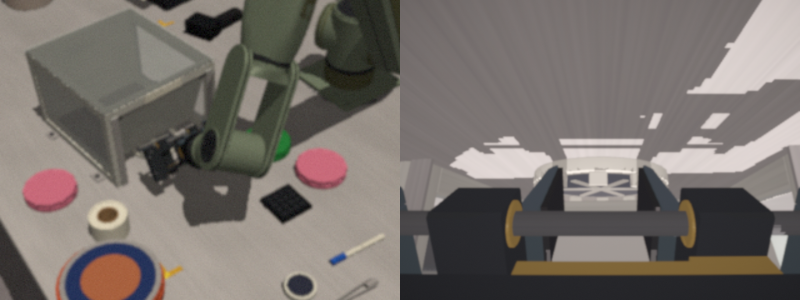

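The carrier is in the doorway and the gripper fits between the posts. Before going deeper I'll measure how far the arm is from the lintel.

```bash
python3 - <<'E'
from h import *
a=np.radians(-83.5);B=np.array([[np.cos(a),-np.sin(a)],[np.sin(a),np.cos(a)]])
for n in('top','scene'):
    k=grab(n);z=k['depth'].astype(float).ravel();yy,xx=np.mgrid[:384,:512]
    nn=cv2.undistortPoints(np.c_[xx.ravel(),yy.ravel()].astype(float).reshape(-1,1,2),k['K'],k['d']).reshape(-1,2)
    P=((np.c_[nn*z[:,None],z]-k['t'])@k['R'])[z>0]; b=(P[:,:2]-[561,-22])@B
    for lo in range(60,300,20):
        m=(P[:,2]>lo)&(P[:,2]<=lo+20)&(b[:,0]<-22)&(b[:,0]>-300)&(abs(b[:,1])<170)
        if m.sum()>5: print(n,lo,m.sum(),np.percentile(b[m,0],[90,98]).round(),'y',np.percentile(b[m,1],[2,98]).round())
E
```

```text
top 60 205 [-31. -24.] y [-71.  98.]
top 80 177 [-53. -38.] y [-75.  96.]
top 100 674 [-53. -44.] y [-74.  92.]
top 120 151 [-73. -63.] y [-76.  89.]
top 140 233 [-119. -115.] y [-33.  50.]
top 160 183 [-141. -128.] y [-13.  52.]
top 180 157 [-165. -159.] y [ 1. 53.]
top 200 35 [-192. -188.] y [18. 97.]
top 220 151 [-227. -214.] y [-23.  97.]
top 240 287 [-227. -211.] y [-30.  89.]
top 260 144 [-217. -206.] y [-41.  78.]
top 280 124 [-211. -202.] y [-51.  65.]
scene 60 243 [-79. -52.] y [21. 99.]
scene 80 248 [-59. -42.] y [-61.  97.]
scene 100 392 [-56. -46.] y [-57.  95.]
scene 120 83 [-69. -65.] y [23. 92.]
scene 140 150 [-122. -116.] y [-14.  55.]
scene 160 95 [-150. -145.] y [11. 54.]
scene 180 35 [-167. -162.] y [22. 78.]
scene 200 162 [-233. -220.] y [-35.  98.]
scene 220 449 [-237. -218.] y [-44.  96.]
scene 240 686 [-239. -215.] y [-56.  88.]
scene 260 426 [-225. -209.] y [-72.  76.]
scene 280 419 [-221. -205.] y [-81.  62.]
```

At lintel height the arm is still 145 mm short of the door, so another 105 mm is safe.

Request:
send_rows([
  [0,-0.01,0,0,0,0,0.1],
  [0,-0.022,0,0,0,0,0.1],
  [0,-0.034,0,0,0,0,0.1],
  [0,-0.046,0,0,0,0,0.1],
  [0,-0.058,0,0,0,0,0.1],
  [0,-0.07,0,0,0,0,0.1],
  [0,-0.082,0,0,0,0,0.1],
  [0,-0.094,0,0,0,0,0.1],
  [0,-0.106,0,0,0,0,0.1],
  [0,-0.118,0,0,0,0,0.1],
])

```text
time_s: 15.65
ee_pos: [560.8, -84.3, 22.2]
ee_rot: [179.9, 55.2, 89.9]
force: [-0.4, 2.5, 2.8]
gripper_width: 50.1
gripper_force: 1.7
```

Request:
send_rows([
  [0,-0.012,0,0,0,0,0.1],
  [0,-0.024,0,0,0,0,0.1],
  [0,-0.036,0,0,0,0,0.1],
  [0,-0.048,0,0,0,0,0.1],
  [0,-0.06,0,0,0,0,0.1],
  [0,-0.072,0,0,0,0,0.1],
  [0,-0.082,0,0,0,0,0.1],
  [0,-0.09,0,0,0,0,0.1],
  [0,-0.092,0,0,0,0,0.1],
  [0,-0.092,0,0,0,0,0.1],
])

```text
time_s: 16.9
ee_pos: [560.6, -130.1, 22.0]
ee_rot: [180.0, 55.2, 90.0]
force: [0.2, 3.1, 3.0]
gripper_width: 50.1
gripper_force: 1.7
```

Request:
send_rows([
  [0,0.008,0,0,0,0,0.1],
  [0,0.02,0,0,0,0,0.1],
  [0,0.036,0,0,0,0,0.1],
  [0,0.052,0,0,0,0,0.1],
  [0,0.07,0,0,0,0,0.1],
  [0,0.09,0,0,0,0,0.1],
  [0,0.11,0,0,0,0,0.1],
  [0,0.13,0,0,0,0,0.1],
  [0,0.15,0,0,0,0,0.1],
  [0,0.17,0,0,0,0,0.1],
  [0,0.19,0,0,0,0,0.1],
  [0,0.21,0,0,0,0,0.1],
  [0,0.23,0,0,0,0,0.1],
  [0,0.25,0,0,0,0,0.1],
  [0,0.28,0,0,0,0,0.1],
  [0,0.32,0,0,0,0,0.1],
  [0,0.36,0,0,0,0,0.1],
  [0,0.4,0,0,0,0,0.1],
  [0,0.43,0,0,0,0,0.1],
  [0,0.44,0,0,0,0,0.1],
])

```text
time_s: 19.4
ee_pos: [560.9, 91.2, 21.9]
ee_rot: [179.9, 55.2, 90.0]
force: [0.4, -0.4, 0.1]
gripper_width: 50.0
gripper_force: 0.0
```

Request:
send_rows([
  [0,0,0,0,0,0,0.1],
  [0,0,0,0,0,0,0.1],
  [0,0,0,0,0,0,0.1],
  [0,0,0,0,0,0,0.1],
  [0,0,0,0,0,0,0.1],
  [0,0,0,0,0,0,0.1],
  [0,0,0,0,0,0,0.1],
  [0,0,0,0,0,0,0.1],
  [0,0,0,0,0,0,0.1],
  [0,0,0,0,0,0,0.1],
  [0,0,0,0,0,0,0.1],
  [0,0,0,0,0,0,0.1],
  [0,0,0,0,0,0,0.1],
  [0,0,0,0,0,0,0.1],
  [0,0,0,0,0,0,0.1],
  [0,0,0,0,0,0,0.1],
])

```text
time_s: 21.4
ee_pos: [560.7, 90.0, 22.0]
ee_rot: [180.0, 55.2, 89.9]
force: [-0.3, 0.8, -1.1]
gripper_width: 50.2
gripper_force: 0.0
```

```bash
python3 - <<'E'
from h import *
f=grab('scene');t=grab('top');w=grab('wrist')
a=cv2.resize(f['pixels'][60:260,80:320],(400,300));b=cv2.resize(t['pixels'][80:270,230:470],(400,300));c=cv2.resize(w['pixels'],(400,300));d=cv2.resize(t['pixels'],(400,300))
cv2.imwrite('pics/end.png',cv2.convertScaleAbs(cv2.cvtColor(np.vstack([np.hstack([a,b]),np.hstack([c,d])]),cv2.COLOR_RGB2BGR),alpha=1.3))
E
```

```text
(no output)
```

View pics/end.png

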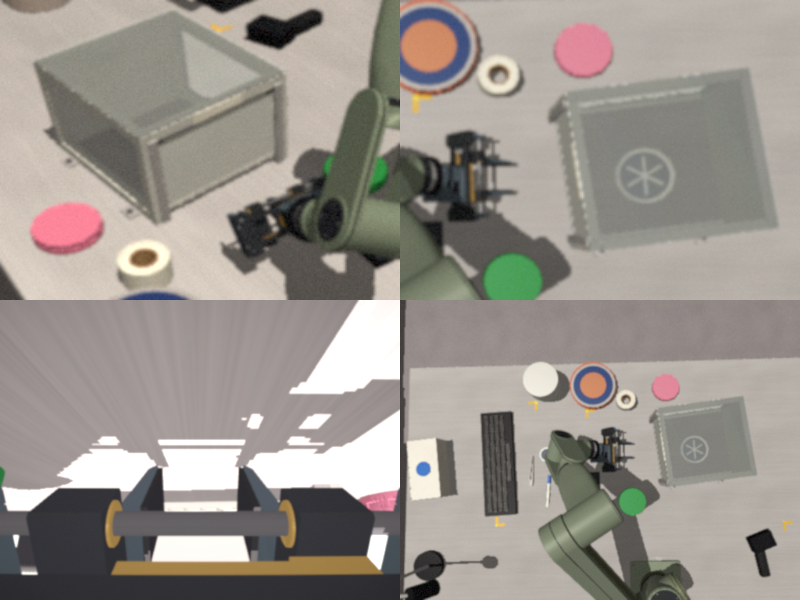

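The carrier shows through the roof at about (645,175) in the top-right panel, and the flap hangs shut. I'll check the carrier's position and hand in if it's good.

```bash
python3 - <<'E'
from h import *
t=grab('top');p=ray(t,[(230+245*.6,80+175*190/300)],22)[0]
a=np.radians(-83.5);B=np.array([[np.cos(a),-np.sin(a)],[np.sin(a),np.cos(a)]])
b=B.T@(p[:2]-[561,-24]);print(p,b)
if 118<b[0]<230 and abs(b[1])<60: print(env.job_done())
E
```

```text
[ 561.17636944 -179.13094316   22.        ] [154.15370465 -17.38608561]
the job is handed in; nothing more can be done
None
```

The carrier is inside the hold box, flat and about 154 mm past the flap; the flap looked shut in the last camera view, the fingers are withdrawn, and the job is handed in (no verdict was returned).

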